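# Drive a bearing cup square into a grinder housing

## Task

Take the orange-handled drift from its wooden block and use its nose to work the steel bearing cup down into the green grinder housing, alternately round the rim in small steps so that it never tips more than about 6 degrees, until it sits square and solid on the spacer hidden in the bore; feel for this, and finish with a steady push of about 25 N for half a second. Touch the cup only with the drift and never push it with more than 30 N. Then stand the drift upright in the hole of its block and let go; leave the blue tin, the screwdriver and the tray where they are.

Things in the scene. Friction and masses are not known exactly. Their poses are not given: they have to be found in the camera images.
- bore_mouth (a point): Centre of the bore's mouth, in the plane of the flat top face of the green housing, 90 mm above the bench; z up. The housing is fixed to the bench: round, 120 mm wide at the foot, 104 mm at the top face, with a motor box reaching 91 mm out on its +x side. The bore (55 mm) is open; six springy brass shoes just under its mouth grip the cup's skirt.
- cup_top (a point): Centre of the upper face of the steel bearing cup's flange; z is the cup's axis. Flange 66 mm in diameter, 7 mm thick; skirt below it 50 mm in diameter, 28 mm long; through hole 38 mm, so only the flange's ring, 19 to 33 mm from the axis, can be pressed. It starts square in the bore, this point 24 to 25 mm above bore_mouth.
- drift_mid (a point): Middle of the drift, half-way up on its axis; z towards the handle's end. Round bar 135 mm long, 90 g: 20 mm in diameter from 36 mm above the foot to the top (orange above 55 mm, white below), nose 14 mm in diameter over the lowest 30 mm, ending in a flat foot 9 mm wide. It stands nose down in the block's hole, its foot 10 mm above the bench.
- drift_foot (a point): Centre of the drift's foot, the end of its white nose, 67.5 mm below drift_mid along its axis; z towards the handle.
- stand_hole (a point): Centre of the mouth of the hole in the wooden block, in its top face, 45 mm above the bench. The block is 90 x 90 x 45 mm, fixed; the hole is 28 mm wide and 35 mm deep. The block and the blue tin may have changed sides.
- tin_mid (a point): Middle of the blue tin (can 66 mm in diameter, 85 mm tall), a bystander.
- screwdriver: Screwdriver with a yellow handle lying on the bench, a bystander; origin at the middle of its underside.
- tray: Shallow open steel tray, 100 x 140 x 25 mm, a bystander; origin under its centre.
- cup: The bearing cup, 120 g; origin on its axis at the flange's underside. Friction holds it where it is left. Pressing one side with some 4 to 13 N makes that side sink while the opposite side about stays, so the cup tips. The skirt lands on a hidden spacer whose height differs each time: home, the flange is still 1.5 to 12.5 mm above the housing. There it is rigid and the force rises at once.
- drift: The drift; origin at the centre of its foot, z towards the handle.
Not all that is in view belongs to the job. What is meant by the drift is not purple or turquoise, and is the smaller of those in its own colour.

How it is judged:
By the outcome, as a careful person would: the job done as asked, in the order asked, and still so for the second after the job is handed in, with the robot touching nothing.
It also fails if it takes over 72 s, if anything falls off the work surface, if the arm or the gripper's body presses on something with over 40 N, if the wrist force passes 120 N, or if a joint passes its speed limit or range.

## Robot

A 6-joint arm with a two-finger parallel gripper is mounted at the origin on the work surface. World frame = base frame: x ahead of the robot, y to its left, z up, the work surface at z = 0. Lengths are in m, angles in rad, forces in N, time in s.
With the tool pointing down it reaches from about 0.325 to 0.875 m from the base axis. Payload 4.4 kg.
Tool frame: the origin (TCP) lies between the finger pads; the fingertips stand 11 mm ahead of it and the grasp point (between the pads) lies 8 mm behind it; z points along the fingers, y is the line along which they close (so a half turn about z gives the same grasp; the last joint's range is limited). The gripper opens to 85 mm and grips with 20 to 120 N. Pads are 22 mm wide; open, the fingers measure 114 mm over their backs; the gripper's body (76 mm by 85 mm) begins 54 mm behind the grasp point. The pads swing forward as they close: fully open they stand 13 mm farther back than shut.
Start: joints at [-1.472, 0.207, 1.542, -0, 1.393, -0.15], TCP at [0.142, -0.557, 0.242] pointing down, gripper open.
Joint ranges: [-2.73, 2.73], [-0.86, 2.22], [0.23, 2.46], [-1.11, 4.25], [0.08, 2.63], [-2.82, 2.82]. Speed limits (rad/s): [2.79, 2.79, 3.14, 3.14, 3.14, 3.14].

## Interface

Orientations are given as [roll, pitch, yaw] about the fixed x, y, z axes, in that order (R = Rz(yaw) Ry(pitch) Rx(roll)).
In Python, from plant import r gives the robot as it stands.
- The arm moves only by the tool apply_moves, never from a script. Its arguments are lists of equal length, an entry for each row: "offset": the shift along the world's x, y, z in m, a list of three; "rot": the turn, a rotation vector about the world's x, y, z in rad, a list of three; "jaw": the opening, from -1 (shut) to 1 (fully open). A call has 1 to 20 rows; each row shifts and turns the commanded pose from where the row before left it; what a row does not reach is not made up. A row lasts 1/12 s, in which the tool goes at most 41.7 mm and 7.16 degrees, less where a joint would pass 70% of its speed; a pose out of reach is approached as far as the arm can. A call with a gripper value outside its range is refused whole. The fingers move at their own pace and stop on an object; the grip force is fixed at half the most. Time passes only in rows, so rows that do not move let the fingers close. It gives the time, the measured TCP pose, the force, the opening and the grip force at its end, in the units of the state.
- r.sense(): the state, without advancing time (a new reading comes with each control period).
- r.camera(name): name is "side" or "top"; returns the picture (480x640x3 uint8, red, green, blue); there is no depth.
- r.calibration(name): a dict with "camera_matrix" (3x3 intrinsics, pixels), "world_from_camera" (4x4, takes a point from camera to world coordinates). Camera axes: x right, y down, z forward; pixel columns grow to the right and rows downward; lengths in m; the calibration is good to about 2 mm. A picture is of the moment at which its call begins. calibration takes no time and is no camera call.
- r.close_job(): hands the job in; it is judged then, once.
The state is a dict: "time_s": time; "joint_positions": joint angles; "qvel": joint speeds; "tau": joint torques, N m; "position": TCP position; "tcp_rot": TCP orientation; "contact_force": force on the tool from outside, world axes, zero at the start; "wrist_torque": the same for the moment, N m; "finger_gap": finger opening in m; "grip_force": force on a finger pad.
Only numpy, scipy, OpenCV 4.12 (cv2) and the standard library are available. Lean on these libraries where they do the work, as an engineer would, in place of code of your own. Each camera call takes 0.05 s, during which the arm holds its last target. There are 200 camera calls.

## Working session

There is one attempt and no reset: what is moved stays moved. The work goes in short steps, Python scripts to look and compute and a tool call to move; the robot and the scene stay as the last step left them, time stands still between calls to the robot, and variables do not carry over. Pictures are saved under pics/ and viewed, at most 10 in all, crops included, and the job is handed in when it is done.

Besides the shell and the picture viewer there is one more tool, called after "Request:" as name(argument=value, ...) on one line, values as JSON. apply_moves: Moves the arm, as the interface text tells. Its arguments: {"type":"object","properties":{"offset":{"type":"array"},"rot":{"type":"array"},"jaw":{"type":"array"}},"required":["offset","rot","jaw"]}

```bash
ls; mkdir -p pics; python3 - <<'E'
from plant import r
import cv2,numpy as np
for n in("side","top"):
    im=r.camera(n); cv2.imwrite(f"pics/{n}0.png",im[:,:,::-1]); c=r.calibration(n); print(n,np.round(c["camera_matrix"],1).tolist(),np.round(c["world_from_camera"],3).tolist())
print(r.sense())
E
```

```text
pics
side [[592.9, 0.0, 327.0], [0.0, 592.9, 237.2], [0.0, 0.0, 1.0]] [[-0.892, -0.272, 0.361, 0.197], [-0.452, 0.515, -0.729, 0.719], [0.012, -0.813, -0.582, 0.672], [0.0, 0.0, 0.0, 1.0]]
top [[554.9, 0.0, 319.5], [0.0, 554.9, 238.9], [0.0, 0.0, 1.0]] [[-0.0, -0.991, 0.133, 0.445], [-1.0, -0.0, -0.003, -0.008], [0.003, -0.133, -0.991, 1.044], [0.0, 0.0, 0.0, 1.0]]
{'time_s': 0.1, 'joint_positions': array([-1.47149019e+00,  2.07365874e-01,  1.54283509e+00,  9.42754740e-06,
        1.39348393e+00, -1.50491491e-01]), 'qvel': array([ 0.00113056, -0.0017467 , -0.00409007,  0.00034658, -0.00093938,
       -0.00125026]), 'tau': array([-8.13817369e-04, -3.84093010e+01, -2.92549002e+01, -2.97241877e-04,
        4.87333062e-03, -8.70461975e-06]), 'position': array([ 0.14207434, -0.55648452,  0.24121281]), 'tcp_rot': array([-3.13952545e+00, -3.22848379e-04,  2.49795620e-01]), 'contact_force': array([-1.01744461, -0.42070547,  0.82675746]), 'wrist_torque': array([ 0.03032521, -0.0119114 , -0.03544613]), 'grip_force': 0.0, 'finger_gap': 0.08526597950401218}
```

View pics/side0.png

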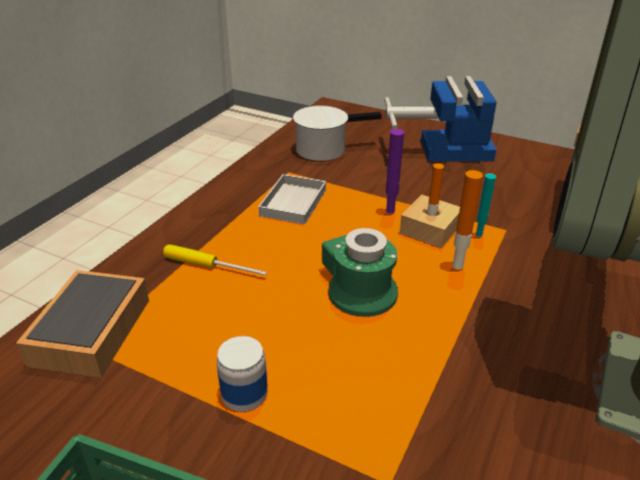

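View pics/top0.png

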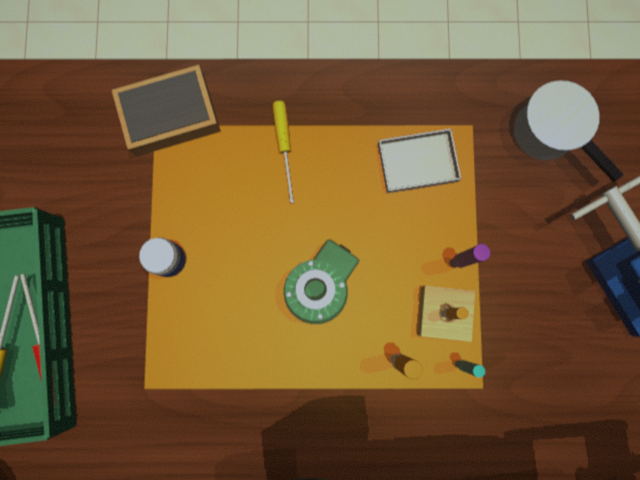

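The side view shows the small orange drift in the block at (436,185), a larger decoy at (470,200), and the cup at (366,243). In the top view the cup is at (315,289), the drift top at (459,313), the block at (447,313), the decoy at (404,360), and the tin far away at (160,257).

```bash
cat > h.py <<'E'
from plant import r
import cv2,numpy as np
from scipy.spatial.transform import Rotation as R
def ray(n,uv):
    c=r.calibration(n);T=np.array(c["world_from_camera"]);d=T[:3,:3]@np.linalg.inv(c["camera_matrix"])@[uv[0],uv[1],1]
    return T[:3,3],d
def onz(n,uv,z):
    o,d=ray(n,uv);return o+d*(z-o[2])/d[2]
def proj(n,p):
    c=r.calibration(n);T=np.linalg.inv(c["world_from_camera"]);q=np.array(c["camera_matrix"])@(T[:3,:3]@p+T[:3,3]);return q[:2]/q[2]
def two(uv1,uv2):
    o1,d1=ray("side",uv1);o2,d2=ray("top",uv2);A=np.c_[d1,-d2];t=np.linalg.lstsq(A,o2-o1,rcond=None)[0]
    a,b=o1+d1*t[0],o2+d2*t[1];return (a+b)/2,np.linalg.norm(a-b)
E
python3 - <<'E'
from h import *
t=cv2.imread("pics/top0.png");s=cv2.imread("pics/side0.png")
def blobs(im,box,lo,hi,name,amin=15):
    x0,y0,x1,y1=box;h=cv2.cvtColor(im[y0:y1,x0:x1],cv2.COLOR_BGR2HSV);m=cv2.inRange(h,np.array(lo),np.array(hi))
    for c in cv2.findContours(m,cv2.RETR_CCOMP,cv2.CHAIN_APPROX_NONE)[0]:
        if len(c)>=amin:
            e=cv2.fitEllipse(c);print(name,np.round(np.array(e[0])+[x0,y0],1),np.round(e[1],1),round(e[2]),cv2.boundingRect(c))
blobs(t,(270,240,370,330),(0,0,110),(180,60,255),"top cup")
blobs(s,(320,215,410,300),(0,0,110),(180,60,255),"side cup")
blobs(s,(415,155,450,215),(3,180,60),(15,255,255),"side drift")
print("block corners?");
h=cv2.cvtColor(t,cv2.COLOR_BGR2HSV);print(h[313,450:470].tolist(),h[300,455],h[320,430])
o=np.hstack([cv2.resize(t[270:390,380:500],(480,480),interpolation=2),cv2.resize(s[150:230,390:470],(480,480),interpolation=2)])
cv2.imwrite("pics/c1.png",cv2.resize(o,(800,400)))
for p in [(315,289)]:print(onz("top",p,.1145))
print(onz("top",(459,313),.145),onz("top",(447,313),.045))
E
```

```text
top cup [320.  316.3] [4.4 5.5] 162 (48, 74, 5, 6)
top cup [314.8 288.9] [39.7 40.1] 21 (25, 29, 41, 41)
top cup [315.  288.7] [22.3 22.6] 6 (34, 37, 23, 24)
side cup [365.5 240.7] [23.3 40.9] 94 (25, 14, 42, 25)
side cup [365.7 239.6] [12.6 23. ] 95 (34, 18, 24, 14)
side drift [431.6 179.1] [38.3 49. ] 158 (0, 0, 35, 50)
side drift [438.2 165.2] [ 6.3 11.6] 97 (17, 7, 13, 7)
block corners?
[[15, 193, 78], [15, 176, 81], [15, 179, 81], [16, 206, 78], [16, 213, 78], [15, 193, 87], [19, 192, 125], [21, 187, 169], [20, 184, 179], [20, 192, 175], [21, 187, 175], [20, 189, 175], [20, 189, 177], [20, 190, 176], [20, 191, 176], [20, 193, 174], [20, 194, 177], [20, 186, 177], [21, 147, 175], [25, 109, 177]] [ 24 112 176] [ 22 117 177]
[ 0.48552043 -0.00321328  0.1145    ]
[ 0.44568622 -0.23479081  0.145     ] [ 0.44578582 -0.23855423  0.045     ]
```

View pics/c1.png

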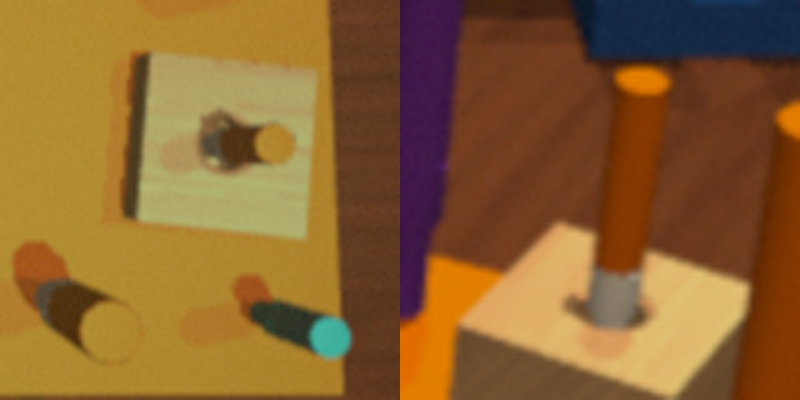

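Crop: the drift top is at top-view pixel (462,313) and side-view pixel (438.6,166). The block's top-face centre is at about (448,313.6) and its edges are turned about 6°.

```bash
python3 - <<'E'
from h import *
print("drift top", onz("top",(462.2,313.2),.145),onz("side",(438.6,166.2),.145),two((438.6,166.2),(462.2,313.2)))
print("block",onz("top",(448.1,313.6),.045), "hole", onz("top",(446.6,312),.045))
c=[(150,53),(316,70),(305,238),(137,220)]
print([np.round(onz("top",(380+u*.3,270+v*.3),.045)[:2],4).tolist() for u,v in c])
for u,v in[(558,225),(749,290),(680,395),(460,322)]:print("side corner",np.round(onz("side",(390+(u-400)/5,150+v/5),.045),4))
print("cup",onz("top",(314.9,288.9),.1145),onz("side",(365.5,240.0),.1145),two((365.6,239.6),(315,288.8)))
print("decoy base",onz("top",(390,350),0),"turq",onz("top",(455,359),0))
for n,b,t in[("dec",(459,268),(473,174)),("turq",(481,236),(490,177))]:print(n,onz("side",b,0))
E
```

```text
drift top [ 0.44536591 -0.23992517  0.145     ] [ 0.44334053 -0.23739541  0.145     ] (array([ 0.4447887 , -0.24060068,  0.14309589]), np.float64(0.0012106918977336499))
block [ 0.4447234  -0.24048629  0.045     ] hole [ 0.4475563  -0.23789432  0.045     ]
[[0.4941, -0.2005], [0.4849, -0.2897], [0.3958, -0.2805], [0.4053, -0.1913]]
side corner [ 0.4826 -0.2865  0.045 ]
side corner [ 0.3998 -0.2755  0.045 ]
side corner [ 0.4017 -0.1928  0.045 ]
side corner [ 0.4921 -0.2008  0.045 ]
cup [ 0.48568693 -0.00304618  0.1145    ] [ 0.48439855 -0.00087058  0.1145    ] (array([ 0.48559602, -0.00331835,  0.11337376]), np.float64(0.0006526072582428076))
decoy base [ 0.37804676 -0.14136202  0.        ] turq [ 0.36166291 -0.26109583  0.        ]
dec [ 0.35713505 -0.14864403  0.        ]
turq [ 0.34797389 -0.26722607  0.        ]
```

Request:
apply_moves(offset=[[0.0275,0.0288,0],[0.0275,0.0288,0],[0.0275,0.0288,0],[0.0275,0.0288,0],[0.0275,0.0288,0],[0.0275,0.0288,0],[0.0275,0.0288,0],[0.0275,0.0288,0],[0.0275,0.0288,0],[0.0275,0.0288,0],[0.0275,0.0288,0],[0,0,-0.02],[0,0,-0.02],[0,0,0],[0,0,0]], rot=[[0,0,-0.0227],[0,0,-0.0227],[0,0,-0.0227],[0,0,-0.0227],[0,0,-0.0227],[0,0,-0.0227],[0,0,-0.0227],[0,0,-0.0227],[0,0,-0.0227],[0,0,-0.0227],[0,0,-0.0227],[0,0,0],[0,0,0],[0,0,0],[0,0,0]], jaw=[1,1,1,1,1,1,1,1,1,1,1,1,1,1,1])

```text
time_s: 1.35
position: [0.4436, -0.2393, 0.2008]
tcp_rot: [-3.139, 0.003, 0.001]
contact_force: [0.1, 0.2, 0.2]
finger_gap: 0.0852
grip_force: 0.0
```

Request:
apply_moves(offset=[[0.001,0,-0.026],[0,0,-0.026],[0,0,-0.026],[0,0,-0.026],[0,0,0],[0,0,0],[0,0,0],[0,0,0],[0,0,0],[0,0,0],[0,0,0],[0,0,0],[0,0,0],[0,0,0]], rot=[[0,0,0],[0,0,0],[0,0,0],[0,0,0],[0,0,0],[0,0,0],[0,0,0],[0,0,0],[0,0,0],[0,0,0],[0,0,0],[0,0,0],[0,0,0],[0,0,0]], jaw=[1,1,1,1,1,-1,-1,-1,-1,-1,-1,-1,-1,-1])

```text
time_s: 2.52
position: [0.4466, -0.2408, 0.0998]
tcp_rot: [3.14, -0.002, 0.0]
contact_force: [-0.7, 0.7, 7.7]
finger_gap: 0.0187
grip_force: 58.3
```

Request:
apply_moves(offset=[[0,0,0.015],[0,0,0.025],[0,0,0.035],[0,0,0.035],[0,0,0.03],[0,0,0.01],[0,0,0],[0,0,0],[0,0,0]], rot=[[0,0,0],[0,0,0],[0,0,0],[0,0,0],[0,0,0],[0,0,0],[0,0,0],[0,0,0],[0,0,0]], jaw=[-1,-1,-1,-1,-1,-1,-1,-1,-1])

```text
time_s: 3.27
position: [0.4443, -0.2394, 0.2456]
tcp_rot: [-3.139, 0.004, 0.0]
contact_force: [-0.3, 0.3, -1.5]
finger_gap: 0.0184
grip_force: 58.6
```

```bash
python3 - <<'E'
from h import *
s=r.camera("side");t=r.camera("top");x=r.sense();print(x["position"],x["tcp_rot"],x["contact_force"],x["wrist_torque"])
g=x["position"]+[0,0,.008]
u=proj("side",g+[0,0,-.095]);v=proj("top",g+[0,0,-.095]);print(u,v,proj("side",g))
def crop(im,c):
    a,b=int(c[0])-50,int(c[1])-50;a=max(a,0);b=max(b,0);return a,b,cv2.resize(im[b:b+100,a:a+100],(400,400),interpolation=2)
a1,b1,A=crop(s,u-[0,25]);a2,b2,B=crop(t,v);print(a1,b1,a2,b2)
cv2.imwrite("pics/c2.png",np.hstack([A,B])[:,:,::-1]);cv2.imwrite("pics/s2.png",s[:,:,::-1]);cv2.imwrite("pics/t2.png",t[:,:,::-1])
E
```

```text
[ 0.4443091  -0.23932416  0.24541097] [-3.13820001e+00  4.29041200e-03  1.19637451e-04] [-0.17200541 -0.99761308 -0.9133269 ] [-0.01378419 -0.06766538 -0.02288515]
[439.31519946 159.16850989] [464.02613639 313.8682504 ] [446.00969789 110.57040148]
389 84 414 263
```

View pics/c2.png

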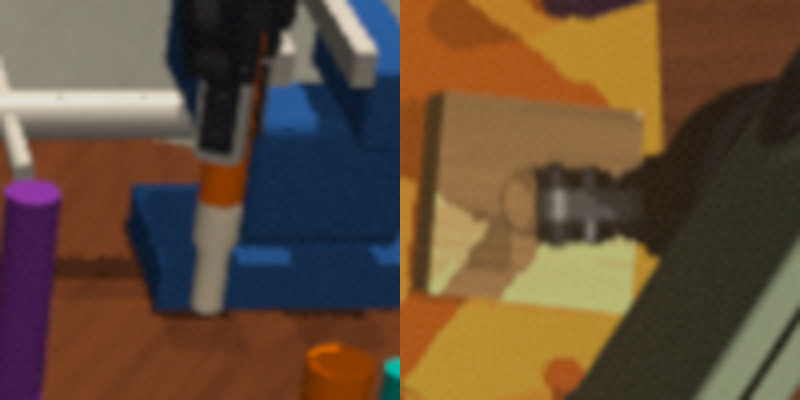

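The drift is held upright: in the side view the foot is at about (440.8,161), within 2 px of the prediction. Next I move over the cup.

Request:
apply_moves(offset=[[0.004,0.02,0],[0.007,0.035,0],[0.007,0.035,0],[0.007,0.035,0],[0.007,0.035,0],[0.007,0.035,0],[0.002,0.016,0],[0,0,-0.015],[0,0,-0.01],[0,0,-0.005],[0,0,0],[0,0,0]], rot=[[0,0,0],[0,0,0],[0,0,0],[0,0,0],[0,0,0],[0,0,0],[0,0,0],[0,0,0],[0,0,0],[0,0,0],[0,0,0],[0,0,0]], jaw=[-1,-1,-1,-1,-1,-1,-1,-1,-1,-1,-1,-1])

```text
time_s: 4.37
position: [0.486, -0.0299, 0.2172]
tcp_rot: [-3.141, 0.002, -0.001]
contact_force: [-0.6, -0.4, -0.9]
finger_gap: 0.0185
grip_force: 58.8
```

```bash
python3 - <<'E'
from h import *
s=r.camera("side");x=r.sense();p=x["position"];print(p,x["tcp_rot"],x["contact_force"])
f=p+[0,0,-.09];u=proj("side",f);print(u)
a,b=int(u[0])-50,int(u[1])-40;print(a,b)
cv2.imwrite("pics/c3.png",cv2.resize(s[b:b+100,a:a+100],(600,600),interpolation=2)[:,:,::-1]);cv2.imwrite("pics/s3.png",s[:,:,::-1])
E
```

```text
[ 0.48654434 -0.03004908  0.21802511] [-3.14145074e+00  6.62795497e-04 -1.26636298e-03] [ 0.89558392  0.17717753 -0.71493364]
[371.94199504 223.65188138]
321 183
```

View pics/c3.png

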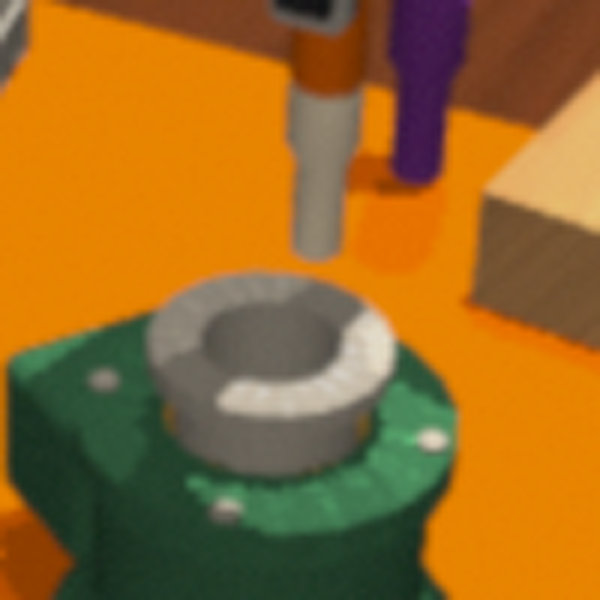

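The foot tip is at about (373.8,225) in the side view, above the far (−y) rim of the cup, whose centre is at (365.5,240).

```bash
python3 - <<'E'
from h import *
c=onz("side",(365.5,240.0),.1145)
for z in(.125,.128):
    f=onz("side",(373.8,225.2),z);print(f,(f-c)*1e3)
E
```

```text
[ 0.48368406 -0.03150428  0.125     ] [ -0.71449074 -30.63370232  10.5       ]
[ 0.48211081 -0.02738358  0.128     ] [ -2.28773267 -26.51299563  13.5       ]
```

Request:
apply_moves(offset=[[0,0.001,-0.004],[0,0,-0.004],[0,0,-0.002],[0,0,-0.001],[0,0,-0.001],[0,0,0],[0,0,0],[0,0,0]], rot=[[0,0,0],[0,0,0],[0,0,0],[0,0,0],[0,0,0],[0,0,0],[0,0,0],[0,0,0]], jaw=[-1,-1,-1,-1,-1,-1,-1,-1])

```text
time_s: 5.08
position: [0.4867, -0.0284, 0.2064]
tcp_rot: [3.142, -0.0, 0.0]
contact_force: [0.9, 0.1, -0.6]
finger_gap: 0.0188
grip_force: 58.8
```

Request:
apply_moves(offset=[[0,0,-0.001],[0,0,-0.001],[0,0,0],[0,0,0],[0,0,0]], rot=[[0,0,0],[0,0,0],[0,0,0],[0,0,0],[0,0,0]], jaw=[-1,-1,-1,-1,-1])

```text
time_s: 5.5
position: [0.4866, -0.0283, 0.2043]
tcp_rot: [-3.142, 0.0, 0.0]
contact_force: [-0.1, -0.2, -0.1]
finger_gap: 0.0187
grip_force: 58.8
```

Request:
apply_moves(offset=[[0,0,-0.001],[0,0,-0.001],[0,0,0],[0,0,0]], rot=[[0,0,0],[0,0,0],[0,0,0],[0,0,0]], jaw=[-1,-1,-1,-1])

```text
time_s: 5.83
position: [0.4872, -0.0286, 0.2034]
tcp_rot: [3.141, -0.001, 0.0]
contact_force: [-1.3, 1.1, 5.8]
finger_gap: 0.0184
grip_force: 59.4
```

Request:
apply_moves(offset=[[0,0,-0.001],[0,0,-0.001],[0,0,0],[0,0,0]], rot=[[0,0,0],[0,0,0],[0,0,0],[0,0,0]], jaw=[-1,-1,-1,-1])

```text
time_s: 6.17
position: [0.4877, -0.0292, 0.202]
tcp_rot: [3.14, -0.003, 0.0]
contact_force: [-1.6, -1.2, 6.2]
finger_gap: 0.0184
grip_force: 59.7
```

Request:
apply_moves(offset=[[0,0,0.005],[0,0,0.005],[0,0.027,0],[0,0.027,0],[0,0,0],[0,0,-0.005],[0,0,-0.003],[0,0,-0.002],[0,0,-0.001],[0,0,0],[0,0,0],[0,0,0]], rot=[[0,0,0],[0,0,0],[0,0,0],[0,0,0],[0,0,0],[0,0,0],[0,0,0],[0,0,0],[0,0,0],[0,0,0],[0,0,0],[0,0,0]], jaw=[-1,-1,-1,-1,-1,-1,-1,-1,-1,-1,-1,-1])

```text
time_s: 7.17
position: [0.4873, 0.0265, 0.2005]
tcp_rot: [-3.138, -0.002, -0.001]
contact_force: [-0.8, 4.7, 6.9]
finger_gap: 0.0184
grip_force: 60.0
```

```bash
python3 - <<'E'
from h import *
s=r.camera("side");x=r.sense();p=x["position"];print(p,x["tcp_rot"],x["contact_force"])
cv2.imwrite("pics/c4.png",cv2.resize(s[180:280,320:420],(600,600),interpolation=2)[:,:,::-1])
E
```

```text
[0.48736345 0.02647778 0.20050937] [-3.13760177e+00 -1.76768605e-03 -1.50345299e-03] [-1.41392932  5.36592472  5.95188522]
```

View pics/c4.png

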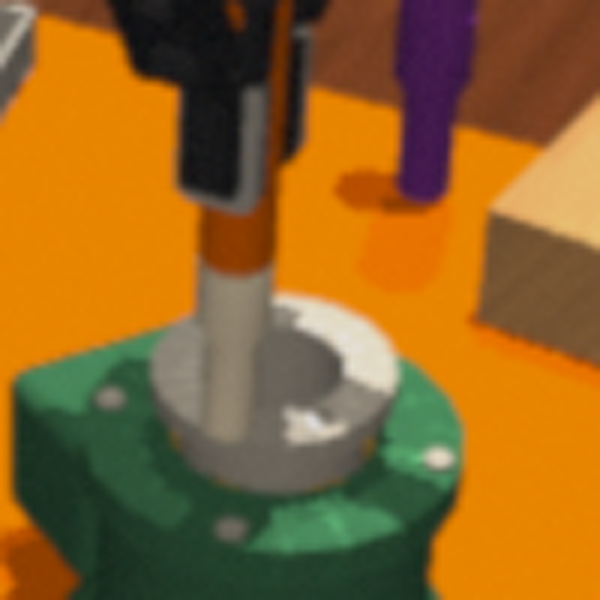

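The foot at about (228,435) in the crop sits on the near (+y) side of the ring, slightly outward, and the cup is nearly level. I'll bring the centre 2 mm toward −y and press ±x.

Request:
apply_moves(offset=[[0,0,0.009],[0.013,-0.015,0],[0.013,-0.014,0],[0,0,0],[0,0,-0.004],[0,0,-0.004],[0,0,-0.002],[0,0,-0.0005],[0,0,0],[0,0,0]], rot=[[0,0,0],[0,0,0],[0,0,0],[0,0,0],[0,0,0],[0,0,0],[0,0,0],[0,0,0],[0,0,0],[0,0,0]], jaw=[-1,-1,-1,-1,-1,-1,-1,-1,-1,-1])

```text
time_s: 8.05
position: [0.5134, -0.0036, 0.1992]
tcp_rot: [3.14, -0.003, 0.001]
contact_force: [0.1, -1.3, 4.9]
finger_gap: 0.0187
grip_force: 59.6
```

Request:
apply_moves(offset=[[0,0,0.009],[-0.026,0,0],[-0.026,0,0],[0,0,0],[0,0,-0.004],[0,0,-0.003],[0,0,-0.002],[0,0,-0.0005],[0,0,0],[0,0,0]], rot=[[0,0,0],[0,0,0],[0,0,0],[0,0,0],[0,0,0],[0,0,0],[0,0,0],[0,0,0],[0,0,0],[0,0,0]], jaw=[-1,-1,-1,-1,-1,-1,-1,-1,-1,-1])

```text
time_s: 8.88
position: [0.4606, -0.0034, 0.199]
tcp_rot: [3.141, 0.002, 0.001]
contact_force: [-7.4, -0.3, 13.0]
finger_gap: 0.019
grip_force: 60.5
```

Request:
apply_moves(offset=[[0,0,0.009],[0.013,-0.0125,0],[0.013,-0.0125,0],[0,0,0],[0,0,-0.003],[0,0,-0.003],[0,0,-0.002],[0,0,-0.001],[0,0,0],[0,0,0]], rot=[[0,0,0],[0,0,0],[0,0,0],[0,0,0],[0,0,0],[0,0,0],[0,0,0],[0,0,0],[0,0,0],[0,0,0]], jaw=[-1,-1,-1,-1,-1,-1,-1,-1,-1,-1])

```text
time_s: 9.72
position: [0.487, -0.0281, 0.1991]
tcp_rot: [3.141, -0.002, 0.001]
contact_force: [-1.9, 0.1, 9.4]
finger_gap: 0.0187
grip_force: 60.1
```

Request:
apply_moves(offset=[[0,0,0.009],[0,0.026,0],[0,0.026,0],[0,0,0],[0,0,-0.004],[0,0,-0.003],[0,0,-0.002],[0,0,-0.001],[0,0,0],[0,0,0]], rot=[[0,0,0],[0,0,0],[0,0,0],[0,0,0],[0,0,0],[0,0,0],[0,0,0],[0,0,0],[0,0,0],[0,0,0]], jaw=[-1,-1,-1,-1,-1,-1,-1,-1,-1,-1])

```text
time_s: 10.55
position: [0.4873, 0.0235, 0.199]
tcp_rot: [-3.14, -0.002, -0.001]
contact_force: [-3.6, 2.4, 14.3]
finger_gap: 0.0183
grip_force: 60.6
```

Request:
apply_moves(offset=[[0,0,0.009],[0.013,-0.013,0],[0.013,-0.013,0],[0,0,0],[0,0,-0.004],[0,0,-0.003],[0,0,-0.002],[0,0,-0.001],[0,0,0],[0,0,0]], rot=[[0,0,0],[0,0,0],[0,0,0],[0,0,0],[0,0,0],[0,0,0],[0,0,0],[0,0,0],[0,0,0],[0,0,0]], jaw=[-1,-1,-1,-1,-1,-1,-1,-1,-1,-1])

```text
time_s: 11.38
position: [0.5133, -0.0026, 0.1989]
tcp_rot: [3.14, -0.003, 0.001]
contact_force: [-3.9, 0.5, 16.2]
finger_gap: 0.0183
grip_force: 61.0
```

Request:
apply_moves(offset=[[0,0,0.009],[-0.026,0,0],[-0.026,0,0],[0,0,0],[0,0,-0.004],[0,0,-0.003],[0,0,-0.002],[0,0,0],[0,0,0],[0,0,0]], rot=[[0,0,0],[0,0,0],[0,0,0],[0,0,0],[0,0,0],[0,0,0],[0,0,0],[0,0,0],[0,0,0],[0,0,0]], jaw=[-1,-1,-1,-1,-1,-1,-1,-1,-1,-1])

```text
time_s: 12.22
position: [0.4629, -0.0022, 0.1987]
tcp_rot: [-3.141, -0.004, 0.0]
contact_force: [-4.5, 1.2, 15.7]
finger_gap: 0.0186
grip_force: 60.9
```

Request:
apply_moves(offset=[[0,0,-0.001],[0,0,-0.0005],[0,0,0],[0,0,0],[0,0,0]], rot=[[0,0,0],[0,0,0],[0,0,0],[0,0,0],[0,0,0]], jaw=[-1,-1,-1,-1,-1])

```text
time_s: 12.63
position: [0.4634, -0.0022, 0.1985]
tcp_rot: [-3.142, -0.005, 0.0]
contact_force: [-5.0, 2.4, 21.9]
finger_gap: 0.0187
grip_force: 61.5
```

Request:
apply_moves(offset=[[0,0,0.01],[0.012,-0.0125,0],[0.012,-0.0125,0],[0,0,0],[0,0,-0.004],[0,0,-0.002],[0,0,-0.002],[0,0,-0.001],[0,0,-0.0005],[0,0,0],[0,0,0]], rot=[[0,0,0],[0,0,0],[0,0,0],[0,0,0],[0,0,0],[0,0,0],[0,0,0],[0,0,0],[0,0,0],[0,0,0],[0,0,0]], jaw=[-1,-1,-1,-1,-1,-1,-1,-1,-1,-1,-1])

```text
time_s: 13.55
position: [0.4864, -0.0274, 0.1986]
tcp_rot: [3.14, -0.005, 0.001]
contact_force: [-4.5, 0.2, 19.5]
finger_gap: 0.0188
grip_force: 61.2
```

Request:
apply_moves(offset=[[0,0,0.01],[0,0.026,0],[0,0.026,0],[0,0,0],[0,0,-0.004],[0,0,-0.002],[0,0,-0.002],[0,0,-0.001],[0,0,-0.001],[0,0,0],[0,0,0]], rot=[[0,0,0],[0,0,0],[0,0,0],[0,0,0],[0,0,0],[0,0,0],[0,0,0],[0,0,0],[0,0,0],[0,0,0],[0,0,0]], jaw=[-1,-1,-1,-1,-1,-1,-1,-1,-1,-1,-1])

```text
time_s: 14.47
position: [0.4858, 0.025, 0.1985]
tcp_rot: [-3.139, -0.003, -0.001]
contact_force: [-6.3, 3.7, 21.3]
finger_gap: 0.0186
grip_force: 61.7
```

Request:
apply_moves(offset=[[0,0,0.01],[0.013,-0.013,0],[0.013,-0.013,0],[0,0,0],[0,0,-0.004],[0,0,-0.002],[0,0,-0.002],[0,0,-0.001],[0,0,-0.001],[0,0,0],[0,0,0]], rot=[[0,0,0],[0,0,0],[0,0,0],[0,0,0],[0,0,0],[0,0,0],[0,0,0],[0,0,0],[0,0,0],[0,0,0],[0,0,0]], jaw=[-1,-1,-1,-1,-1,-1,-1,-1,-1,-1,-1])

```text
time_s: 15.38
position: [0.5116, -0.0017, 0.1986]
tcp_rot: [3.14, -0.004, 0.001]
contact_force: [-5.4, -0.4, 20.7]
finger_gap: 0.0187
grip_force: 61.1
```

Request:
apply_moves(offset=[[0,0,-0.0005],[0,0,-0.0005],[0,0,0],[0,0,0],[0,0,0]], rot=[[0,0,0],[0,0,0],[0,0,0],[0,0,0],[0,0,0]], jaw=[-1,-1,-1,-1,-1])

```text
time_s: 15.8
position: [0.5119, -0.0017, 0.1985]
tcp_rot: [3.14, -0.005, 0.001]
contact_force: [-5.7, -1.3, 24.0]
finger_gap: 0.0187
grip_force: 61.3
```

Request:
apply_moves(offset=[[0,0,-0.0002],[0,0,0],[0,0,0],[0,0,0],[0,0,0],[0,0,0],[0,0,0],[0,0,0],[0,0,0],[0,0,0]], rot=[[0,0,0],[0,0,0],[0,0,0],[0,0,0],[0,0,0],[0,0,0],[0,0,0],[0,0,0],[0,0,0],[0,0,0]], jaw=[-1,-1,-1,-1,-1,-1,-1,-1,-1,-1])

```text
time_s: 16.63
position: [0.5119, -0.0017, 0.1985]
tcp_rot: [3.139, -0.005, 0.001]
contact_force: [-5.6, 0.0, 24.2]
finger_gap: 0.0186
grip_force: 61.3
```

Request:
apply_moves(offset=[[0,0,0.005],[0,0,0.01],[0,0,0.02],[0,0,0.02],[0,0,0],[-0.009,-0.03,0],[-0.01,-0.036,0],[-0.01,-0.036,0],[-0.01,-0.036,0],[-0.01,-0.036,0],[-0.01,-0.036,0],[-0.009,-0.028,0],[0,0,0],[0,0,0],[0,0,0]], rot=[[0,0,0],[0,0,0],[0,0,0],[0,0,0],[0,0,0],[0,0,0],[0,0,0],[0,0,0],[0,0,0],[0,0,0],[0,0,0],[0,0,0],[0,0,0],[0,0,0],[0,0,0]], jaw=[-1,-1,-1,-1,-1,-1,-1,-1,-1,-1,-1,-1,-1,-1,-1])

```text
time_s: 17.88
position: [0.442, -0.2384, 0.2467]
tcp_rot: [-3.139, 0.002, -0.0]
contact_force: [0.6, 0.5, -0.9]
finger_gap: 0.0185
grip_force: 59.3
```

```bash
python3 - <<'E'
from h import *
s=r.camera("side");t=r.camera("top");x=r.sense();p=x["position"];print(p,x["tcp_rot"],x["contact_force"])
print(proj("side",p+[0,0,-.09]),proj("side",p),proj("side",np.array([.4447,-.2395,.045])))
o=np.hstack([cv2.resize(s[130:230,390:490],(400,400),interpolation=2),cv2.resize(s[200:300,320:420],(400,400),interpolation=2)])
cv2.imwrite("pics/c5.png",o[:,:,::-1])
h=cv2.cvtColor(t[240:330,270:370],cv2.COLOR_RGB2HSV);m=cv2.inRange(h,(0,0,110),(180,60,255))
for c in cv2.findContours(m,cv2.RETR_CCOMP,cv2.CHAIN_APPROX_NONE)[0]:
    if len(c)>60:print(cv2.fitEllipse(c))
E
```

```text
[ 0.44260812 -0.23791049  0.24726642] [-3.14021181e+00  9.91765335e-04  1.64557954e-03] [ 0.97945913  1.03519262 -1.54672878]
[439.88891761 160.2561495 ] [446.24829562 114.35692402] [432.00077488 210.98793166]
((44.91701889038086, 48.655216217041016), (39.56634521484375, 39.744537353515625), 7.172454357147217)
((45.087650299072266, 48.58255386352539), (22.08174705505371, 22.461572647094727), 145.3750457763672)
```

View pics/c5.png

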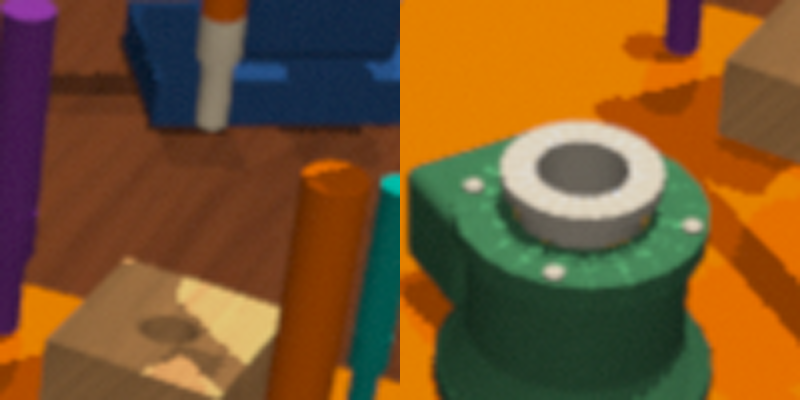

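The cup sits square and lower, with its side-view centre at about (365,242). The empty hole is at (432,212), matching the estimate. The foot is at (443,161), about 3 px right of the prediction, so the drift has turned about 2.5° in the pads. I'll tilt the tool to upright it.

Request:
apply_moves(offset=[[0.0022,-0.001,0],[0,0,-0.04],[0,0,-0.03],[0,0,-0.012],[0,0,0],[0,0,0],[0,0,0]], rot=[[0,-0.044,0],[0,0,0],[0,0,0],[0,0,0],[0,0,0],[0,0,0],[0,0,0]], jaw=[-1,-1,-1,-1,-1,-1,-1])

```text
time_s: 18.57
position: [0.4461, -0.2403, 0.1675]
tcp_rot: [3.14, -0.046, 0.002]
contact_force: [0.0, -0.2, 0.6]
finger_gap: 0.019
grip_force: 59.2
```

```bash
python3 - <<'E'
from h import *
s=r.camera("side");x=r.sense();p=x["position"];print(p,x["tcp_rot"],x["contact_force"])
f=np.array([.4447,-.2395,p[2]-.09]);print(proj("side",f),proj("side",f+[0,0,.055]),proj("side",np.array([.4447,-.2395,.045])))
cv2.imwrite("pics/c6.png",cv2.resize(s[150:230,395:475],(560,560),interpolation=2)[:,:,::-1])
E
```

```text
[ 0.44628509 -0.24073026  0.16794857] [ 3.13932433e+00 -4.68974111e-02  1.31797428e-03] [-0.37883878  0.32425066 -1.03350234]
[433.98938601 196.53016714] [437.46304977 171.27565069] [432.00077488 210.98793166]
```

View pics/c6.png

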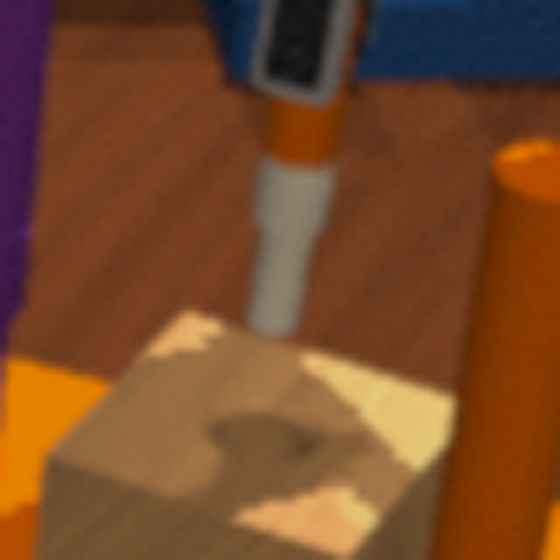

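The foot is at (434,197), on the hole's axis (predicted 434.0,196.5), and the drift is now upright. I'll lower it.

Request:
apply_moves(offset=[[-0.001,0.0005,-0.012],[0,0,-0.015],[0,0,-0.015],[0,0,-0.012],[0,0,-0.008],[0,0,0],[0,0,0]], rot=[[0,0,0],[0,0,0],[0,0,0],[0,0,0],[0,0,0],[0,0,0],[0,0,0]], jaw=[-1,-1,-1,-1,-1,-1,-1])

```text
time_s: 19.2
position: [0.4444, -0.2402, 0.1049]
tcp_rot: [3.141, -0.045, 0.0]
contact_force: [-0.5, -0.8, -0.2]
finger_gap: 0.0188
grip_force: 59.2
```

Request:
apply_moves(offset=[[0,0,-0.002],[0,0,-0.001],[0,0,-0.001],[0,0,0],[0,0,0]], rot=[[0,0,0],[0,0,0],[0,0,0],[0,0,0],[0,0,0]], jaw=[-1,-1,-1,-1,-1])

```text
time_s: 19.62
position: [0.4439, -0.2399, 0.1003]
tcp_rot: [3.141, -0.044, 0.0]
contact_force: [0.2, -0.5, -1.0]
finger_gap: 0.0187
grip_force: 59.2
```

Request:
apply_moves(offset=[[0,0,-0.001],[0,0,-0.001],[0,0,0],[0,0,0]], rot=[[0,0,0],[0,0,0],[0,0,0],[0,0,0]], jaw=[-1,-1,-1,-1])

```text
time_s: 19.95
position: [0.4445, -0.2402, 0.0996]
tcp_rot: [3.141, -0.045, 0.0]
contact_force: [-0.7, 0.7, 7.8]
finger_gap: 0.0187
grip_force: 60.4
```

Request:
apply_moves(offset=[[0,0,0.001],[0,0,0.0007],[0,0,0],[0,0,0],[0,0,0],[0,0,0],[0,0,0],[0,0,0],[0,0,0],[0,0,0],[0,0,0],[0,0,0]], rot=[[0,0,0],[0,0,0],[0,0,0],[0,0,0],[0,0,0],[0,0,0],[0,0,0],[0,0,0],[0,0,0],[0,0,0],[0,0,0],[0,0,0]], jaw=[-1,-1,-1,-1,-0.45,-0.4,-0.3,-0.1,0.2,0.5,0.8,0.8])

```text
time_s: 20.95
position: [0.4438, -0.2399, 0.0998]
tcp_rot: [-3.142, -0.044, 0.0]
contact_force: [0.7, -0.2, -0.5]
finger_gap: 0.0771
grip_force: 0.0
```

Request:
apply_moves(offset=[[0,0,0],[0,0,0],[0,0,0.005],[0,0,0.015],[0,0,0.03],[0,0,0.035],[0,0,0.035],[0,0,0.03],[-0.02,-0.03,0],[-0.02,-0.03,0],[-0.02,-0.03,0],[0,0,0]], rot=[[0,0,0],[0,0,0],[0,0,0],[0,0,0],[0,0,0],[0,0,0],[0,0,0],[0,0,0],[0,0,0],[0,0,0],[0,0,0],[0,0,0]], jaw=[0.8,0.8,0.8,0.8,0.8,0.8,0.8,0.8,0.8,0.8,0.8,0.8])

```text
time_s: 21.95
position: [0.3811, -0.3346, 0.2508]
tcp_rot: [3.137, -0.043, -0.005]
contact_force: [-0.2, -0.3, -0.1]
finger_gap: 0.0766
grip_force: 0.0
```

```bash
python3 - <<'E'
from h import *
s=r.camera("side");x=r.sense();print(x["time_s"],x["position"],x["contact_force"])
cv2.imwrite("pics/c7.png",s[130:330,310:510][:,:,::-1].repeat(3,0).repeat(3,1))
E
```

```text
22.0 [ 0.38235658 -0.3322505   0.25042161] [ 0.42771374 -0.24015627 -0.7715593 ]
```

View pics/c7.png

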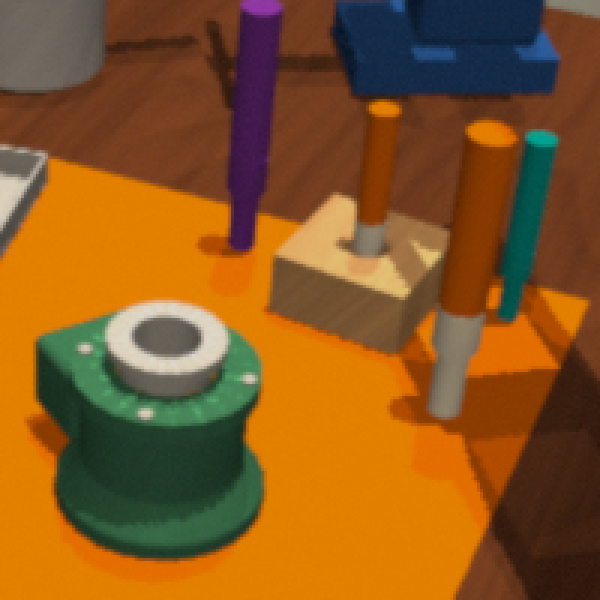

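The drift stands upright in its hole with its top at about (438,166), as at the start. The cup is square and the bystanders are untouched.

```bash
python3 -c "
from plant import r
print(r.close_job())"
```

```text
the job is handed in; nothing more can be done
None
```

The job is handed in at 22 s: the cup sits square and rigid on the spacer (all four rim points level within about 0.2 mm, final push about 25 N held for over half a second), the drift stands upright and released in its block, and I moved nothing else.

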